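# Shut the guard of the loaded wire winder

## Task

Two small wire winders stand on the bench with their clear sliding guards open. Push the guard of the winder that has a wire spool on its spindle fully home, away from you over the spool, until its sprung latch clicks down behind the crossbar on the guard. Leave the guard of the winder with the bare spindle open, where it is.

Things in the scene. Friction and masses are not known exactly. Their poses are not given: they have to be found in the camera images.
- winder_full_handle (a point): Top middle of the push handle at the near end of the guard over the white-flanged copper-wire spool: dark steel plate 50 mm wide (y), 8 thick (x), top 114 mm above the bench, rising 30 mm from a foot plate (top at 84 mm) on the clear hood (top at 80, 92 long, 107 wide; near wall 10 mm before this point). Rides with the guard. x: closing direction, level, roughly away from the robot; z up.
- winder_full_guard (a joint): Travel of that guard in m: 0 fully open, 0.090 home against its stop. Starts at 0 to 0.02; stays where it is left. Slides with 2 N of friction, a little more when pushed fast; from about 0.065 its crossbar lifts the latch, up to about 8 N in all, and the latch drops behind the bar at about 0.086. When caught it has some 4 mm of play back from the stop and holds.
- winder_full_latch (a joint): Angle of that winder's latch in rad: 0 when down (before and after the catch), about 0.17 when the passing crossbar lifts it most. A sprung steel arm 14 mm wide on top of the motor housing (76 mm high, 101 with latch), reaching towards the guard. The winder is fixed to the bench: grey base 230 x 114 mm, housing at its far end; the handle is its highest part.
- winder_bare_guard (a joint): Travel in m of the guard of the other winder, of the same build but with no spool on its spindle: 0 fully open, 0.090 home; starts at 0 to 0.02. The two winders stand side by side some 34 cm apart, either one on the left, each turned up to 0.25 rad. The feeder's tape reel, 260 mm high, stands between robot and winders, its far side at about x 0.42, y -0.03 to 0.21: keep clear of it.

How it is judged:
By the outcome, as a careful person would: the job done as asked, in the order asked, and still so for the second after the job is handed in, with the robot touching nothing.
It also fails if it takes over 29 s, if anything falls off the work surface, if the arm or the gripper's body presses on something with over 40 N, if the wrist force passes 120 N, or if a joint passes its speed limit or range.

## Robot

A 7-joint arm with a two-finger parallel gripper is mounted at the origin on a cart in front of the work surface, level with it; the furniture and walls round the work are solid. World frame = base frame: x ahead of the robot, y to its left, z up, the work surface at z = 0. Lengths are in m, angles in rad, forces in N, time in s.
With the tool pointing down it reaches from about 0.4 to 0.85 m from the base axis. Payload 4.5 kg.
Tool frame: the origin (TCP) lies on the centre line of the jaws, within the pads' length; the fingertips stand r.tcp_to_tips ahead of it and the grasp point (between the pads) lies 11 mm behind it (r.tcp_to_tips is the distance from the TCP to the fingertips, in m); y points along the fingers, x is the direction in which the jaws open and shut, and the axes are right-handed (so a half turn about y gives the same grasp; the last joint's range is limited). The gripper opens to 88 mm and grips with 3 to 60 N. Pads are 18 mm wide; open, the fingers measure 123 mm over their backs; the gripper's body (75 mm by 187 mm) begins 45 mm behind the grasp point.
Start: joints at [1.181, 0.689, -0.195, 1.565, 0.157, 0.902, -0.215], TCP at [0.257, -0.57, 0.247] pointing down, gripper open.
Joint ranges: [-3.01, 3.01], [-0.46, 2.08], [-1.47, 1.51], [0.13, 2.56], [-1, 4.14], [0.04, 2.09], [-2.66, 2.66]. Speed limits (rad/s): [2.57, 2.57, 3.14, 3.14, 3.14, 3.14, 3.14].

## Interface

Orientations are given as a unit quaternion [x, y, z, w].
In Python, from plant import r gives the robot as it stands. The module is installed in compiled form; this text tells all that it offers.
- The arm moves only by the shell command python3 -m inch 'ROWS' [OPENING] [FORCE]. ROWS is text: rows parted by semicolons, each of 4 numbers parted by spaces: the shift along the tool's x, y, z in mm, then the turn about the tool's y in degrees. In form: x y z spin; .... A call has 1 to 10 rows; each row is the pose to reach, as a shift and turn from the pose commanded when the call began, along the tool's axes at that moment; what a row does not reach only later rows make up. A row lasts 1/10 s, in which the tool goes at most 50 mm and 8.59 degrees, less where a joint would pass 70% of its speed; a pose out of reach is approached as far as the arm can. A call with a gripper value outside its range is refused whole. OPENING is the gripper command: -1 is shut, 1 is fully open, values between are in proportion, set as the call begins (- or left out, the last holds). The fingers move at their own pace and stop on an object; FORCE is the grip in N (left out, the last holds). Time passes only in rows, so rows that repeat a pose let the fingers close. It gives the time, the measured TCP pose, the force and the opening at its end, in the units of the state.
- r.get_state(): the state, without advancing time (a new reading comes with each control period).
- r.snapshot(name): name is "scene" or "top"; returns a dict with "frame" (480x640x3 uint8, red, green, blue), "intrinsics" (3x3 intrinsics, pixels), "R" (3x3) and "t" (3): a world point X has camera coordinates R X + t. Camera axes: x right, y down, z forward; pixel columns grow to the right and rows downward; lengths in m; the calibration is good to about 2 mm. A picture is of the moment at which its call begins. There is no depth.
- r.finish_job(): hands the job in, once; it reports no verdict.
Trained networks look in the newest picture that a camera, given by its name, has taken for a name from the list of things; names that differ only in an ending like _2 or _b are one class to them, and where a whole thing is asked for, a point or a joint stands for the part that bears it (a point fixed in the world has none). Each returns a list of dicts, best first, with "p" (0 to 1); they miss things now and then, are a little off and sometimes report something else, mostly with a low value. They report only what shows in the picture. A call takes as long as a camera call.
- r.trace(camera, name): "region" (480x640 bool, what is visible of it) and "centre" ([row, column] in pixels, amid what is visible of it).
- r.tip_of(camera, name): "centre" ([row, column] in pixels: a listed point, or the origin of a listed thing).
The state is a dict: "clock": time; "q": joint angles; "qd": joint speeds; "joint_torque": joint torques, N m; "tool_pos": TCP position; "eef_rot": TCP orientation; "contact_force": force on the tool from outside, world axes, zero at the start; "moment": the same for the moment, N m; "opening": opening from 0.0 (shut) to 1.0 (fully open).
Only numpy, scipy, OpenCV 4.12 (cv2) and the standard library are available. Lean on these libraries where they do the work, as an engineer would, in place of code of your own. Each camera call takes 0.05 s, during which the arm holds its last target.

## Working session

There is one attempt and no reset: what is moved stays moved. The work goes in short steps, Python scripts to look and compute and a shell command to move; the robot and the scene stay as the last step left them, time stands still between calls to the robot, and variables do not carry over. Pictures are saved under pics/ and viewed, and the job is handed in when it is done.

```bash
mkdir -p pics; cat > h.py <<'E'
from plant import r
import numpy as np, cv2
def snap(c,n):
    s=r.snapshot(c); cv2.imwrite(f'pics/{n}.png',s['frame'][:,:,::-1]); return s
def ray(s,rc):
    K=np.array(s['intrinsics']);R=np.array(s['R']);t=np.array(s['t'])
    d=R.T@np.linalg.inv(K)@np.array([rc[1],rc[0],1.]); return -R.T@t,d/np.linalg.norm(d)
def atz(s,rc,z):
    o,d=ray(s,rc); return o+d*(z-o[2])/d[2]
E
python3 - <<'E'
from h import *
st=r.get_state(); print(st, r.tcp_to_tips)
for c in('scene','top'):
    s=snap(c,c+'0'); o,_=ray(s,[240,320]); print(c,o.round(3))
    for n in('winder_full_handle',):
        for d in r.tip_of(c,n): print(n,d['p'],d['centre'],atz(s,d['centre'],.114).round(4))
    for n in('winder_full_guard','winder_bare_guard'):
        for d in r.trace(c,n): print(n,d['p'],d['centre'],d['region'].sum())
E
```

```text
{'clock': 0.0, 'q': array([ 1.18078559,  0.68999364, -0.1945073 ,  1.56637089,  0.15729452,
        0.90247901, -0.21511634]), 'qd': array([ 1.09929578e-04, -2.16159918e-03, -4.32312023e-05, -1.92449029e-04,
        1.89022784e-04,  1.08293907e-03, -2.87333755e-05]), 'joint_torque': array([-4.49623049e-04, -5.27568662e+01, -1.26730945e+00, -1.53430456e+01,
       -5.27472713e-02,  6.70788431e-03,  1.38703103e-04]), 'tool_pos': array([ 0.25671816, -0.56915249,  0.24589666]), 'eef_rot': array([-0.59367275,  0.3842121 , -0.38305918,  0.59430581]), 'contact_force': array([-0.05321093,  0.19525013,  0.14875621]), 'moment': array([0.016656  , 0.00693939, 0.00066475]), 'opening': 0.9963809060554952} 0.008
scene [ 0.132 -0.464  0.523]
winder_full_handle 0.88 [308.2, 361.0] [ 0.5403 -0.0833  0.114 ]
winder_full_guard 0.59 [328.6, 372.2] 6345
winder_bare_guard 0.81 [239.4, 254.7] 2875
top [0.489 0.097 0.95 ]
winder_full_handle 0.62 [300.3, 413.3] [ 0.5356 -0.081   0.114 ]
winder_full_guard 0.58 [278.1, 397.0] 3122
winder_bare_guard 0.61 [283.7, 237.0] 3173
```

```bash
ls pics
```

```text
scene0.png
top0.png
```

View pics/scene0.png

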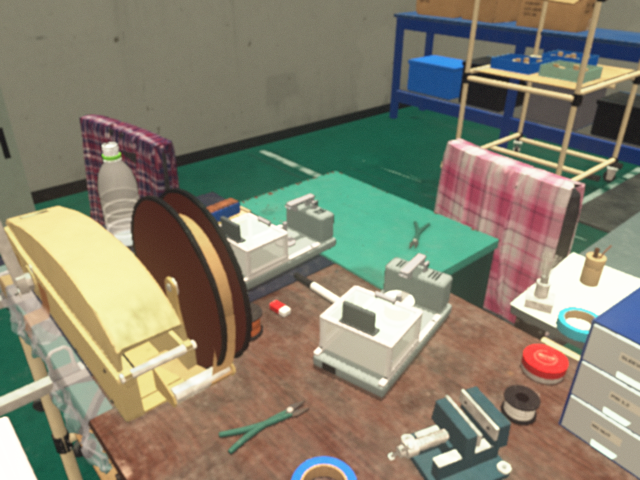

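View pics/top0.png

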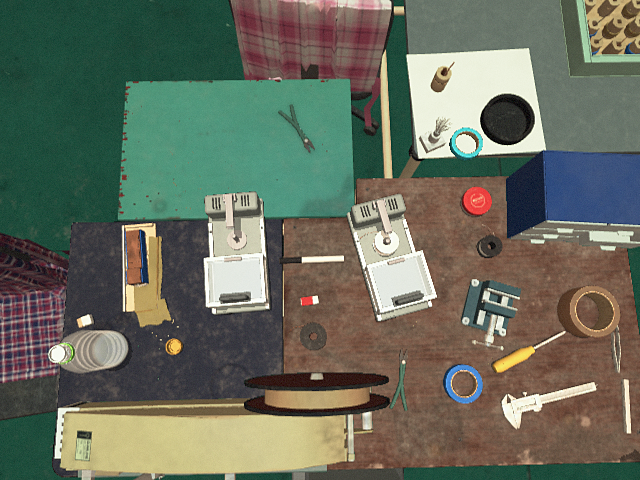

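```bash
python3 - <<'E'
import cv2,numpy as np
t=cv2.imread('pics/top0.png'); 
a=cv2.resize(t[180:330,190:290],None,fx=4,fy=4,interpolation=2); b=cv2.resize(t[180:330,345:445],None,fx=4,fy=4,interpolation=2)
cv2.imwrite('pics/z.png',np.hstack([a,b]))
E
```

```text
(no output)
```

View pics/z.png

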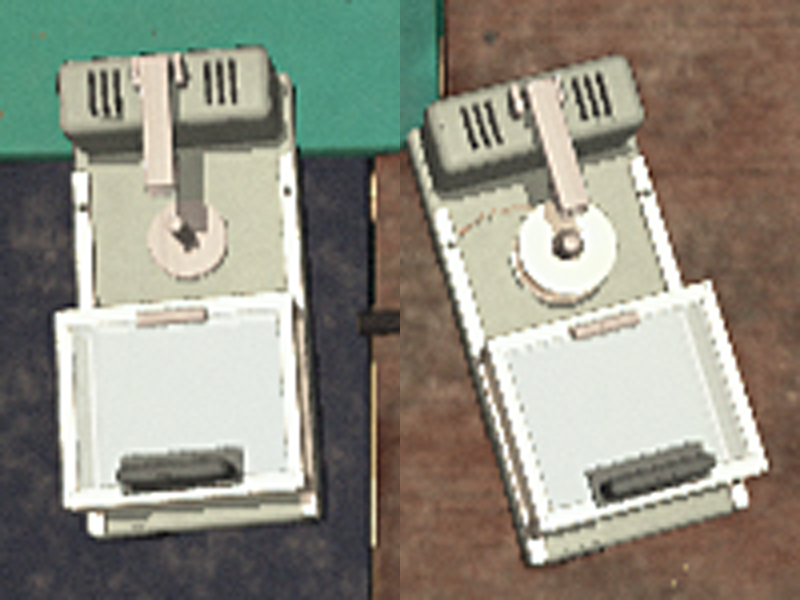

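```bash
cat >> h.py <<'E'
from scipy.spatial.transform import Rotation as Ro
E
python3 - <<'E'
from h import *
st=r.get_state(); print(Ro.from_quat(st['eef_rot']).as_matrix().round(3))
import math
S={}
for c in('scene','top'):
    S[c]=r.snapshot(c)
    dd=r.tip_of(c,'winder_full_handle'); S[c+'p']=dd[0]['centre'] if dd else None; print(c,S[c+'p'])
def tri(a,b):
    A=[];B=[]
    for o,d in(a,b):
        P=np.eye(3)-np.outer(d,d);A.append(P);B.append(P@o)
    return np.linalg.solve(sum(A),sum(B))
print('tri',tri(ray(S['scene'],S['scenep']),ray(S['top'],S['topp'])))
f=lambda x,y:(180+y/4-.4,345+(x-400)/4-.4)
g=lambda x,y,z:atz(S['top'],f(x,y),z)
def yaw(a,b,z,along):
    v=g(*b,z)-g(*a,z); return math.atan2(v[1],v[0]) if along else math.atan2(-v[0],v[1]), np.hypot(v[0],v[1])
print('hood near',yaw((768,468),(530,530),.08,0),'far',yaw((712,285),(485,345),.08,0))
print('hood L',yaw((530,530),(485,345),.08,1),'R',yaw((768,468),(712,285),.08,1))
print('handle',yaw((712,460),(608,492),.114,0), g(660,476,.114))
print('baseL',yaw((528,560),(410,140),.02,1))
h=yaw
E
```

```text
[[ 0.411 -0.     0.912]
 [-0.912  0.     0.411]
 [-0.    -1.     0.   ]]
scene [305.4, 361.1]
top [298.8, 411.0]
tri [ 0.54064793 -0.07881068  0.11520394]
hood near (0.23090506390006715, np.float64(0.1156208209621955)) far (0.2403405307557772, np.float64(0.11237802445126484))
hood L (0.20023101858064044, np.float64(0.08853609869390425)) R (0.23685067825872314, np.float64(0.08955635659280647))
handle (0.2740738801328112, np.float64(0.04934999034254211)) [ 0.53879998 -0.07456132  0.114     ]
baseL (0.23720963710894574, np.float64(0.22054086612882168))
```

```bash
python3 -m inch '-20 0 26 2; -45 0 57 4; -70 0 89 6; -95 0 121 8; -120 0 153 10; -145 0 185 10.8; -170 0 217 10.8; -195 0 249 10.8; -215 0 275 10.8; -230 0 294 10.8' -1 40; python3 - <<'E'
from h import *
snap('scene','s1'); snap('top','t1')
E
```

```text
clock: 1.6
tool_pos: [0.4318, -0.2366, 0.247]
eef_rot: [-0.556, 0.437, -0.437, 0.556]
contact_force: [-0.9, 0.2, 0.5]
opening: 0.116
```

View pics/s1.png

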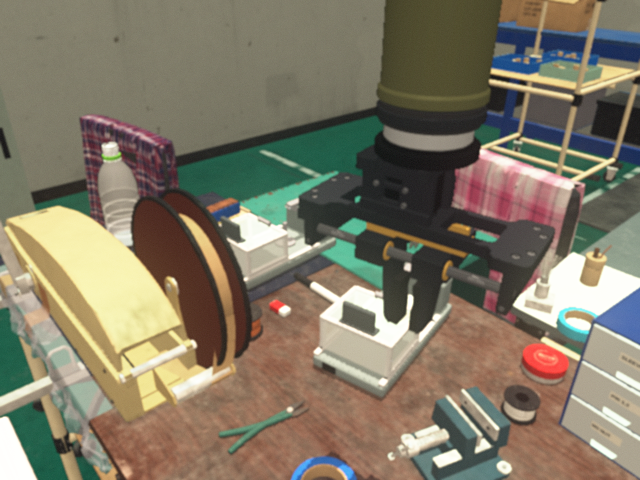

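View pics/t1.png

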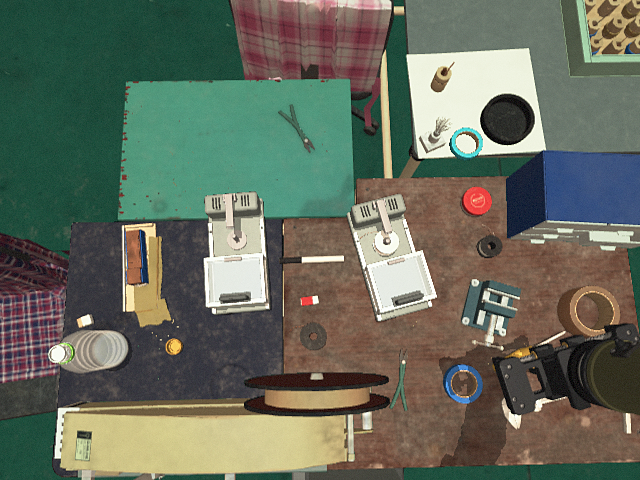

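```bash
cat > rem.py <<'E'
from h import *
import sys
st=r.get_state();M=Ro.from_quat(st['eef_rot']).as_matrix()
yaw=np.arctan2(M[1,2],M[0,2]); T=np.array(eval(sys.argv[1]))
print('yaw',yaw,'pos',st['tool_pos'].round(4),'shift mm',(M.T@(T-st['tool_pos'])*1000).round(1),'F',st['contact_force'].round(1),'op',st['opening'].round(3),st['clock'])
E
python3 rem.py '[.511,-.0855,.246]'
```

```text
Traceback (most recent call last):
  File "rem.py", line 5, in <module>
    print('yaw',yaw,'pos',st['tool_pos'].round(4),'shift mm',(M.T@(T-st['tool_pos'])*1000).round(1),'F',st['contact_force'].round(1),'op',st['opening'].round(3),st['clock'])
                                                                                                                                          ^^^^^^^^^^^^^^^^^^^
AttributeError: 'float' object has no attribute 'round'
```

```bash
sed -i "s/st\['opening'\].round(3)/round(st['opening'],3)/" rem.py; python3 rem.py '[.511,-.0855,.246]'
```

```text
yaw 0.2425065369488407 pos [ 0.4327 -0.2354  0.247 ] shift mm [-126.7    1.4  112. ] F [-0.   0.4  0.9] op 0.024 1.7
```

```bash
python3 -m inch '-16 0 14 0.4; -36 0 32 0.4; -56 0 50 0.4; -76 0 68 0.4; -96 0 86 0.4; -112 0 100 0.4; -122 0 108 0.4; -127 0 112 0.4; -127 0 112 0.4'; python3 rem.py '[.511,-.0855,.100]'; python3 - <<'E'
from h import *
snap('scene','s2'); snap('top','t2')
E
```

```text
clock: 2.6
tool_pos: [0.5097, -0.0899, 0.2467]
eef_rot: [0.554, -0.44, 0.44, -0.554]
contact_force: [-0.0, 0.1, 0.1]
opening: 0.006
yaw 0.22830953064034393 pos [ 0.5097 -0.0899  0.2467] shift mm [ -4.  146.7   2.3] F [-0.   0.1  0.1] op 0.006 2.6
```

View pics/s2.png

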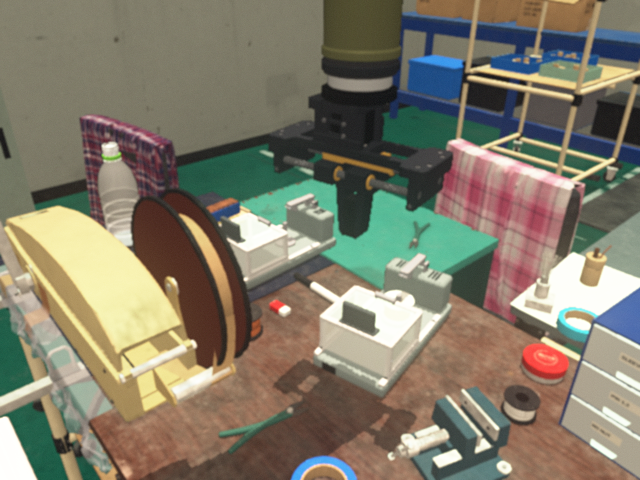

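View pics/t2.png

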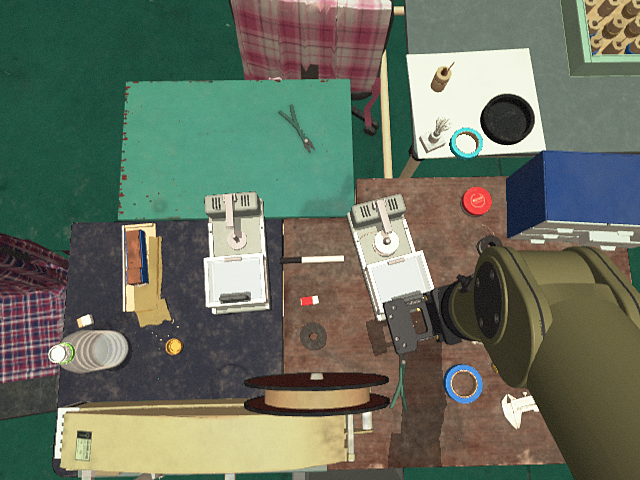

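Gripper is shut and above the near side of the right-hand (copper-spool) guard; the arm is well right of the reel. Descending.

```bash
python3 -m inch '-2 20 1 0; -4 45 1 0; -4 70 1 0; -4 95 1 0; -4 115 1 0; -4 130 1 0; -4 140 1 0; -4 146 1 0; -4 146 1 0'; python3 rem.py '[.511,-.0855,.100]'; python3 - <<'E'
from h import *
snap('scene','s3')
E
```

```text
clock: 3.6
tool_pos: [0.5095, -0.0859, 0.1004]
eef_rot: [0.554, -0.44, 0.44, -0.553]
contact_force: [0.2, -0.7, -0.1]
opening: 0.002
yaw 0.22772935902585614 pos [ 0.5095 -0.0859  0.1004] shift mm [-0.1  0.4  1.5] F [ 0.2 -0.7 -0.1] op 0.002 3.6
```

View pics/s3.png

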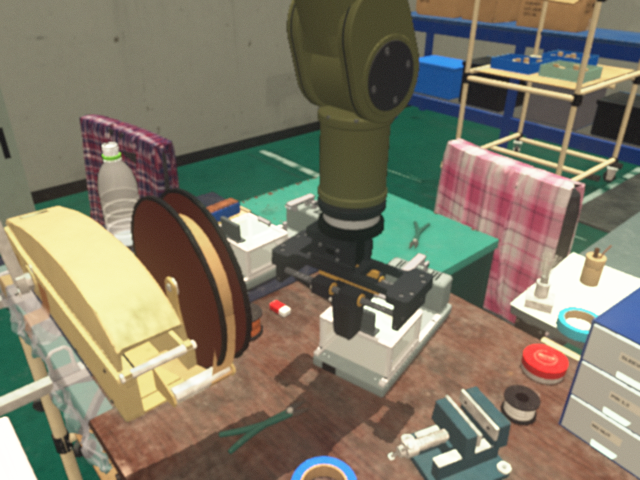

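```bash
python3 -m inch '0 0 6 0; 0 0 12 0; 0 0 18 0; 0 0 24 0; 0 0 30 0; 0 0 36 0; 0 0 42 0; 0 0 48 0; 0 0 54 0; 0 0 60 0'; python3 rem.py '[.511,-.0855,.100]';python3 - <<'E'
from h import *
snap('scene','s4')
E
```

```text
clock: 4.65
tool_pos: [0.5686, -0.0714, 0.1006]
eef_rot: [0.554, -0.44, 0.439, -0.554]
contact_force: [-3.3, 1.3, 0.5]
opening: 0.003
yaw 0.22870489431718005 pos [ 0.5686 -0.0714  0.1006] shift mm [  0.7   0.6 -59.3] F [-3.3  1.3  0.5] op 0.003 4.65
```

View pics/s4.png

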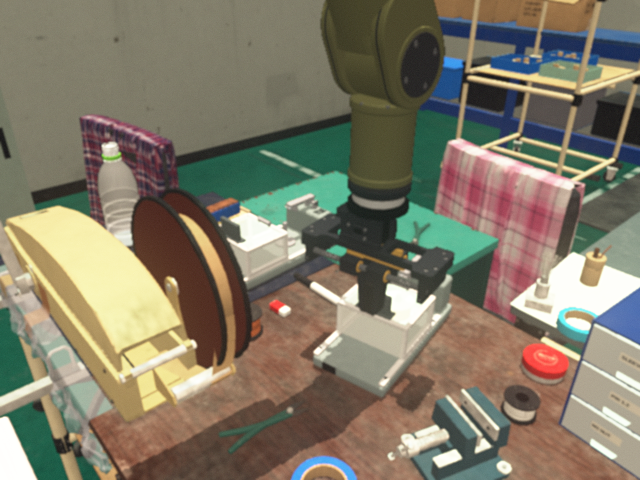

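```bash
python3 -m inch '0 0 5 0; 0 0 10 0; 0 0 14 0; 0 0 17 0; 0 0 20 0; 0 0 22 0; 0 0 24 0'; python3 -m inch '0 0 2 0; 0 0 4 0; 0 0 6 0'; python3 -m inch '0 0 2 0; 0 0 4 0'; python3 -m inch '0 0 2 0; 0 0 4 0'
```

```text
clock: 5.4
tool_pos: [0.5882, -0.0668, 0.1005]
eef_rot: [0.555, -0.442, 0.438, -0.552]
contact_force: [-9.3, 0.7, 7.1]
opening: 0.003
clock: 5.7
tool_pos: [0.5957, -0.065, 0.1005]
eef_rot: [0.555, -0.441, 0.439, -0.553]
contact_force: [-5.7, 1.0, 1.4]
opening: 0.004
clock: 5.9
tool_pos: [0.6018, -0.064, 0.1007]
eef_rot: [-0.554, 0.44, -0.44, 0.554]
contact_force: [-1.6, 0.9, -0.2]
opening: 0.002
clock: 6.1
tool_pos: [0.6055, -0.0632, 0.1007]
eef_rot: [0.554, -0.44, 0.44, -0.554]
contact_force: [-5.8, -0.5, 2.5]
opening: 0.008
```

```bash
python3 -m inch '0 0 1 0; 0 0 2 0; 0 0 2 0';python3 -m inch '0 0 1 0; 0 0 2 0; 0 0 2 0'; python3 - <<'E'
from h import *
for c in('scene','top'):
    s=snap(c,c+'5')
    for n in('winder_full_latch','winder_full_guard'):
        print(c,n,[(d['p'],d['centre']) for d in r.trace(c,n)])
E
```

```text
clock: 6.4
tool_pos: [0.6055, -0.0632, 0.1007]
eef_rot: [0.555, -0.441, 0.439, -0.553]
contact_force: [-6.0, 0.2, 3.4]
opening: 0.001
clock: 6.7
tool_pos: [0.6055, -0.0632, 0.1007]
eef_rot: [0.556, -0.442, 0.438, -0.552]
contact_force: [-10.8, -0.3, 7.5]
opening: 0.005
scene winder_full_latch [(0.65, [263.1, 416.0])]
scene winder_full_guard [(0.87, [306.7, 404.1])]
top winder_full_latch [(0.74, [217.9, 380.4])]
top winder_full_guard [(0.66, [230.4, 374.1])]
```

View pics/scene5.png

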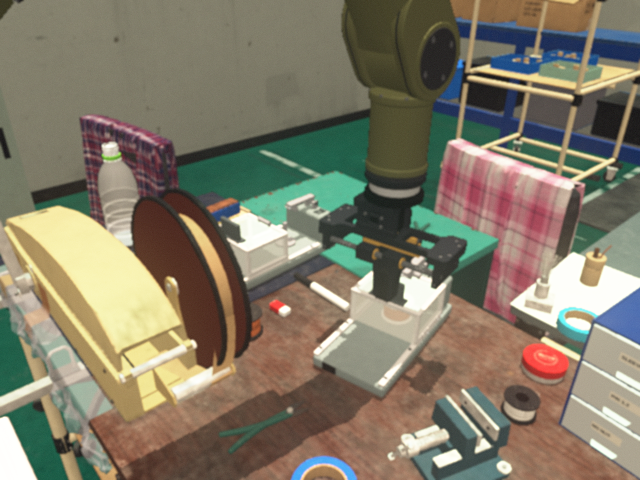

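View pics/top5.png

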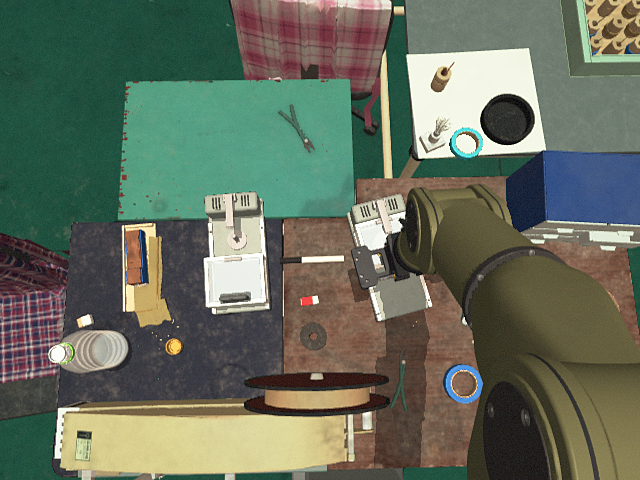

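Force peaked near 9 N, fell to 1.6 N, then hit a hard stop 4 mm further: consistent with the latch. Back off and look.

```bash
python3 -m inch '0 0 -6 0; 0 0 -16 0; 0 0 -24 0; 0 -15 -30 0; 0 -45 -32 0; 20 -80 -34 0; 50 -110 -36 0; 90 -130 -40 0; 130 -140 -50 0; 170 -140 -60 0'; python3 -m inch '40 0 -10 0; 80 0 -20 0; 80 0 -20 0; 80 0 -20 0';python3 - <<'E'
from h import *
for c in('scene','top'):
    s=snap(c,c+'6')
    for n in('winder_full_handle','winder_bare_handle'):
      try: print(c,n,[(d['p'],d['centre'],atz(s,d['centre'],.114).round(4)) for d in r.tip_of(c,n)])
      except Exception as e: print(e)
    for n in('winder_bare_guard',):
        print(c,n,[(d['p'],d['centre']) for d in r.trace(c,n)])
t=cv2.imread('pics/top6.png');s=cv2.imread('pics/scene6.png')
cv2.imwrite('pics/z6.png',np.hstack([cv2.resize(t[180:330,345:445],None,fx=4,fy=4,interpolation=2),cv2.resize(s[240:390,350:450],None,fx=4,fy=4,interpolation=2)]))
E
```

```text
clock: 8.0
tool_pos: [0.5905, -0.2437, 0.2444]
eef_rot: [-0.553, 0.438, -0.442, 0.554]
contact_force: [0.7, -0.5, 0.2]
opening: 0.007
clock: 8.4
tool_pos: [0.5873, -0.3255, 0.2416]
eef_rot: [-0.553, 0.44, -0.441, 0.553]
contact_force: [0.8, -0.2, -0.2]
opening: 0.003
scene winder_full_handle [(0.93, [277.7, 388.2], array([ 0.6205, -0.0573,  0.114 ]))]
it knows: winder_full_handle
scene winder_bare_guard [(0.58, [239.3, 249.5])]
top winder_full_handle [(0.66, [257.7, 399.4], array([ 0.6132, -0.06  ,  0.114 ]))]
it knows: winder_full_handle
top winder_bare_guard [(0.76, [282.9, 239.4])]
```

View pics/z6.png

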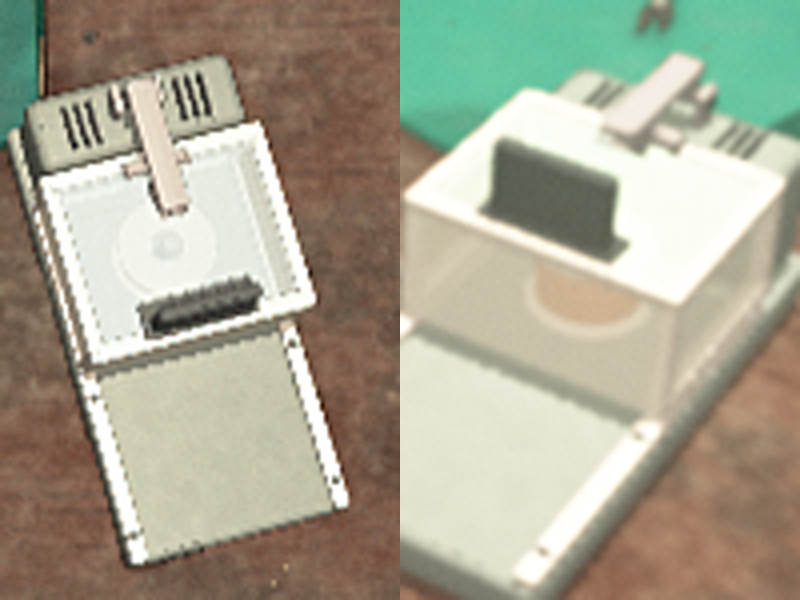

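View pics/top6.png

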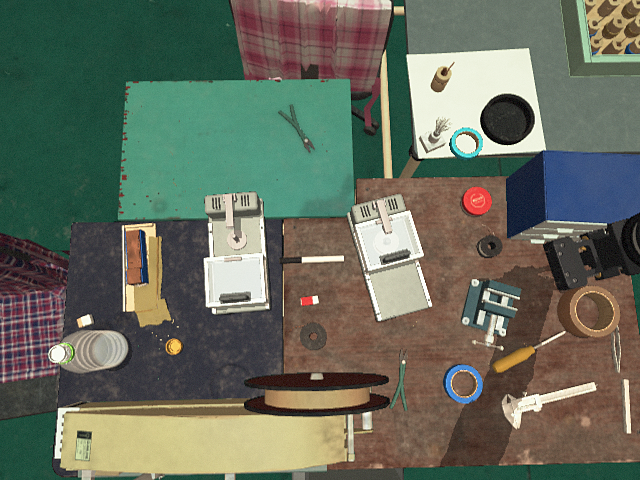

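```bash
python3 - <<'E'
import cv2,numpy as np
f=lambda n:cv2.resize(cv2.imread(n)[245:305,380:460],None,fx=5,fy=5,interpolation=2)
cv2.imwrite('pics/z7.png',np.hstack([f('pics/scene0.png'),f('pics/scene6.png')]))
E
```

```text
(no output)
```

View pics/z7.png

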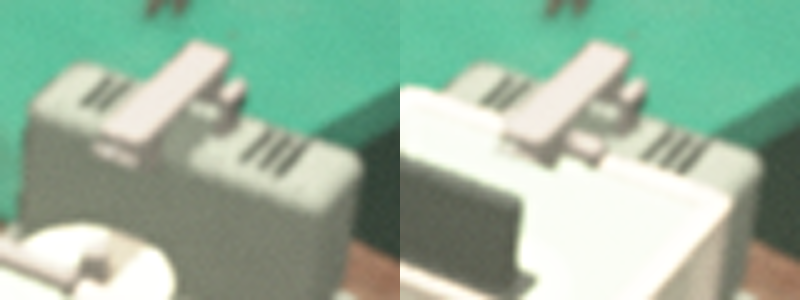

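The latch sits in exactly the same position as when it was down at the start, with the crossbar on the housing side of its hook. The bare guard hasn't moved.

```bash
python3 - <<'E'
from h import *
s=r.get_state();print(s['contact_force'].round(2),s['clock']);print(r.finish_job())
E
```

```text
[-0.33 -0.54  0.71] 8.7
the job is handed in; nothing more can be done
None
```

I pushed the guard of the right-hand winder, the one with the white-flanged copper spool, home with the shut fingertips. I then backed the arm away and handed the job in at 8.7 s.

- **Catch:** the push force rose to about 9 N along the closing direction, fell to about 2 N, and met a hard stop about 4 mm later. That fits the latch dropping and the guard reaching its stop.
- **Latch:** in the last pictures it lies exactly where it was at the start, when it was down. The crossbar is now on the housing side of its hook and the spool is under the hood. I did not try pulling the guard back.
- **Other winder:** its guard looks unmoved in the pictures.
- **Robot:** it was touching nothing, with only noise-level force (under 1 N) at hand-in.
- **Disagreement:** the two cameras differed by about 7 mm on where the handle ended up. I relied on the force readings and the picture of the latch instead.

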